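Lock the thickness setting of a leather splitter

TASK

The thickness screw of the bench leather splitter is already set. Swing the clear guard wide open by its upright handle, then turn the winged jam nut clockwise until it is tight on its spring washer (washer fully flattened), without letting the screw turn along with it. Leave the guard open, and leave the mallet, rivet tray and bottle where they are.

Things in the scene. Friction and masses are not known exactly. Their poses are not given: they have to be found in the camera images.
- splitter: Grey bench leather splitter, bolted down: base block 270 x 270 mm, from -105 to +165 mm along its x, its top 60 mm above the table. Origin on the table straight below the screw axis; z up, x away from the robot (yaw within 0.2 rad) towards two steel rollers between cheeks (95 to 155 mm along x, up to 135 mm above the table).
- guard (a joint): Guard opening: 0 shut, stop at 1.9 rad, open from 1.25 on. Grey upright front panel with a clear roof (130 x 145 mm, top 145 mm above the table) that covers the nut when shut. Opens clockwise seen from above about the vertical line through guard_hinge: the handle swings from front right towards the robot and round to the left. Stays where it is left (friction 0.12 N m).
- guard_handle (a point): Middle of the guard's handle: an upright round black post, 24 mm in diameter, standing 52 mm above the guard's roof, from 145 to 197 mm above the table; this point is 172 mm above the table and 151 mm from the hinge line.
- guard_hinge (a point): Point on the guard's vertical hinge line, at the height of guard_handle (172 mm).
- jam_nut: Steel jam nut: square hub 34 x 34 mm, 28 mm high (80 to 108 mm above the table), sides along its x and y, with two wings 18 mm thick along its x, 120 mm over the tips. Origin on the screw axis 75 mm above the table, z up. It only turns (it does not visibly sink), stiffly, with 0.35 N m; clockwise from above tightens. Let go, it stays. The screw, 16 mm across, stands up through it to 130 mm.
- washer (a joint): Spring washer (44 mm disc under the nut): how far the nut has wound it flat, in rad of nut turn since they met; 0 free, 0.4 flat. They meet after 1.0 to 3.0 rad of nut turn, different each time and not visible; then the nut's resistance climbs from 0.45 to 0.65 N m and at 0.4 comes up hard: tight. Springs back if the nut is turned back.
- screw (a joint): Turn of the adjusting screw from its setting, rad, clockwise positive; 0 at the start. It is held by a stiff bush that gives way at 1.3 N m. Beyond 0.15 rad either way the setting is lost.
- mallet: Bystander: mallet lying on the table, wooden handle, white head 52 mm in diameter and 85 mm long, 185 mm long overall along its x. Origin on the table.
- rivet_tray: Bystander: open clear tray of rivets, 120 x 90 x 35 mm. Origin at the centre of its underside.
- glue_bottle: Bystander: closed white bottle standing upright, 56 mm in diameter, 140 mm high. Origin at the centre of its underside.

How it is judged:
On the way, in this order (a step that is already met when the one before it is completed fails the run):
1. the guard is swung open past 1.25 rad (value of joint guard above 1.25 rad), for 0.2 s.
2. the jam nut is tight: the spring washer is wound past 0.3 rad (value of joint washer above 0.3 rad), for 0.2 s.
At the end, for the whole second after the job is handed in: The jam nut is still tight and at rest (washer at more than 0.3 rad of its 0.4), the screw is within 0.15 rad of its setting, and the guard stands open by more than 1.2 rad (value of joint washer above 0.3 rad and value of joint guard above 1.2 rad and value of joint screw between -0.15 and 0.15 rad and angular speed of jam_nut below 0.05 rad/s); the robot touches nothing.
It fails at once if the screw is turned more than 0.15 rad from its setting (not (value of joint screw between -0.15 and 0.15 rad)).
It fails at once if the mallet is pushed more than 30 mm (distance of mallet from where it was at the start of the episode above 0.03 m).
It fails at once if the rivet tray is pushed more than 30 mm (distance of rivet_tray from where it was at the start of the episode above 0.03 m).
It fails at once if the glue bottle is pushed more than 30 mm (distance of glue_bottle from where it was at the start of the episode above 0.03 m).
It also fails if it takes over 64 s, if anything falls off the work surface, if the arm or the gripper's body presses on something with over 40 N, if the wrist force passes 120 N, or if a joint passes its speed limit or range.

ROBOT

A 6-joint arm with a two-finger parallel gripper is mounted at the origin on the work surface. World frame = base frame: x ahead of the robot, y to its left, z up, the work surface at z = 0. Lengths are in m, angles in rad, forces in N, time in s.
With the tool pointing down it reaches from about 0.275 to 0.75 m from the base axis. Payload 10.2 kg.
Tool frame: the origin (TCP) lies midway between the tips of the shut fingers; the grasp point (between the pads) lies manip.pinch_z behind it (manip.pinch_z is the distance from the TCP to the grasp point, in m); z points along the fingers, y is the direction in which the jaws open and shut (so a half turn about z gives the same grasp; the last joint's range is limited). The gripper opens to 85 mm and grips with 20 to 120 N. Pads are 22 mm wide; open, the fingers measure 114 mm over their backs; the gripper's body (76 mm by 85 mm) begins 54 mm behind the grasp point. The pads swing forward as they close: fully open they stand 13 mm farther back than shut.
Start: joints at [1.056, 0.313, 1.498, -0, 1.331, -0.223], TCP at [0.151, 0.503, 0.231] pointing down, gripper open.
Joint ranges: [-2.94, 2.94], [-0.97, 2.17], [0.19, 2.56], [-1.23, 4.37], [0.02, 3.11], [-2.88, 2.88]. Speed limits (rad/s): [2.39, 2.39, 3.01, 3.14, 3.14, 3.14].

INTERFACE

Orientations are given as a 3x3 rotation matrix whose columns are the frame's x, y, z axes.
In Python, from cell import manip gives the robot as it stands.
- The arm moves only by the tool send_rows, never from a script. Its argument "deltas" is one flat list of numbers, 6 for each row, row after row: the shift along the tool's x, y, z in cm, then the turn, a rotation vector about the tool's x, y, z in rad. In form: [tx, ty, tz, rx, ry, rz, tx, ty, tz, rx, ry, rz, ...]. A call has 1 to 10 rows; each row shifts and turns the commanded pose from where the row before left it, along the tool's axes as they then stand; what a row does not reach is not made up. A row lasts 1/12 s, in which the tool goes at most 41.7 mm and 7.16 degrees, less where a joint would pass 70% of its speed; a pose out of reach is approached as far as the arm can. A call is refused whole if a number of a shift passes 4.17 or a number of a turn 0.125, either way. A call with a gripper value outside its range is refused whole. "grip" is the finger opening in cm, from 0 to 8.54, set as the call begins (left out, the last holds). The fingers move at their own pace and stop on an object; "grip_force" is the grip in N (left out, the last holds). Time passes only in rows, so rows that do not move let the fingers close. It gives the time, the measured TCP pose, the force and the opening at its end, in the units of the state.
- manip.get_obs(): the state, without advancing time (a new reading comes with each control period).
- manip.camera(name): name is "scene" or "top" or "wrist"; returns the picture (384x512x3 uint8, red, green, blue); there is no depth.
- manip.calibration(name): a dict with "K" (3x3 intrinsics, pixels), "dist" ([k1, k2, p1, p2, k3] as OpenCV has them; the pictures are not rectified), "extrinsics" (4x4, takes a point from camera to world coordinates); the wrist camera has in their place "mount" (4x4, takes a point from camera to tool coordinates, whose origin is the TCP and whose axes are the flange's). Camera axes: x right, y down, z forward; pixel columns grow to the right and rows downward; lengths in m; the calibration is good to about 2 mm. A picture is of the moment at which its call begins: read the wrist's pose just before it. calibration takes no time and is no camera call.
- manip.job_done(): hands the job in, once; it reports no verdict.
The state is a dict: "clock": time; "qpos": joint angles; "qd": joint speeds; "tau": joint torques, N m; "eef_pos": TCP position; "tcp_rot": TCP orientation; "contact_force": force on the tool from outside, world axes, zero at the start; "ft_torque": the same for the moment, N m; "opening": finger opening in m.
Only numpy, scipy, OpenCV 4.12 (cv2) and the standard library are available. Lean on these libraries where they do the work, as an engineer would, in place of code of your own. Each camera call takes 0.05 s, during which the arm holds its last target.

## Working session

There is one attempt and no reset: what is moved stays moved. The work goes in short steps, Python scripts to look and compute and a tool call to move; the robot and the scene stay as the last step left them, time stands still between calls to the robot, and variables do not carry over. Pictures are saved under pics/ and viewed, and the job is handed in when it is done.

Besides the shell and the picture viewer there is one more tool, called after ">>>" as a command line: name --argument value ..., lists and objects as JSON in quotes. send_rows: Moves the arm, as the interface text tells. Its arguments: {"type":"object","properties":{"deltas":{"type":"array"},"grip":{"type":"number"},"grip_force":{"type":"number"}},"required":["deltas"]}

```bash
ls; mkdir -p pics; python3 - <<'E'
from cell import manip
import cv2,numpy as np
np.set_printoptions(precision=4,suppress=True)
print(manip.get_obs(), manip.pinch_z)
for n in ["scene","top","wrist"]:
    im=manip.camera(n); cv2.imwrite(f"pics/{n}0.png",im[:,:,::-1]); print(n,manip.calibration(n))
E
```

```text
pics
{'clock': 0.0, 'qpos': array([ 1.0556,  0.3135,  1.4984,  0.    ,  1.331 , -0.2234]), 'qd': array([ 0.0007, -0.001 ,  0.0011, -0.0004,  0.0003, -0.0017]), 'tau': array([  0.0011, -41.2257, -25.975 ,  -0.    ,   0.004 ,   0.    ]), 'eef_pos': array([0.1509, 0.5026, 0.2307]), 'tcp_rot': array([[-0.9577,  0.2877, -0.0006],
       [ 0.2877,  0.9577, -0.0011],
       [ 0.0003, -0.0012, -1.    ]]), 'contact_force': array([ 0.3572,  0.0988, -0.7048]), 'ft_torque': array([-0.0057,  0.0159,  0.0263]), 'opening': 0.08535040314633786} 0.0187
scene {'K': array([[433.5542,   0.    , 244.6592],
       [  0.    , 433.5542, 190.536 ],
       [  0.    ,   0.    ,   1.    ]]), 'dist': array([-0.069,  0.   ,  0.   ,  0.   ,  0.   ]), 'extrinsics': array([[-0.2343,  0.5687, -0.7885,  1.5063],
       [ 0.9721,  0.1241, -0.1993,  0.2825],
       [-0.0155, -0.8131, -0.5818,  0.8122],
       [ 0.    ,  0.    ,  0.    ,  1.    ]])}
top {'K': array([[419.5092,   0.    , 253.6286],
       [  0.    , 419.5092, 185.7167],
       [  0.    ,   0.    ,   1.    ]]), 'dist': array([-0.1096,  0.    ,  0.    ,  0.    ,  0.    ]), 'extrinsics': array([[ 0.0131, -0.996 ,  0.0888,  0.4938],
       [-0.9999, -0.0134, -0.0026,  0.0271],
       [ 0.0038, -0.0888, -0.996 ,  1.4168],
       [ 0.    ,  0.    ,  0.    ,  1.    ]])}
wrist {'K': array([[313.5648,   0.    , 250.0942],
       [  0.    , 313.5648, 191.8679],
       [  0.    ,   0.    ,   1.    ]]), 'dist': array([-0.0561,  0.    ,  0.    ,  0.    ,  0.    ]), 'mount': array([[-0.0002, -0.9532, -0.3024,  0.0773],
       [ 1.    , -0.0003,  0.0004, -0.0007],
       [-0.0004, -0.3024,  0.9532, -0.1428],
       [ 0.    ,  0.    ,  0.    ,  1.    ]])}
```

View pics/scene0.png

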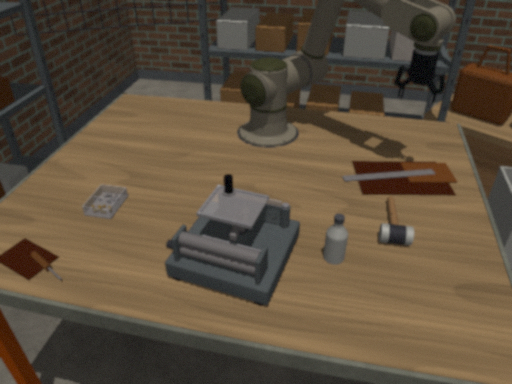

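View pics/top0.png

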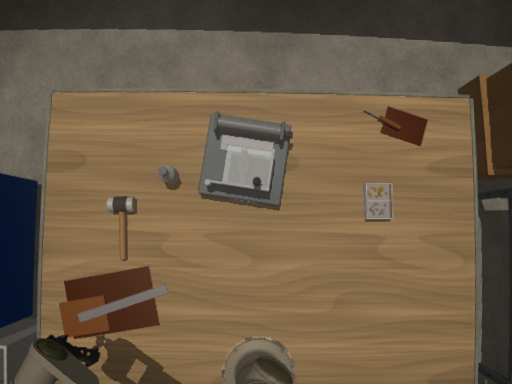

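View pics/wrist0.png

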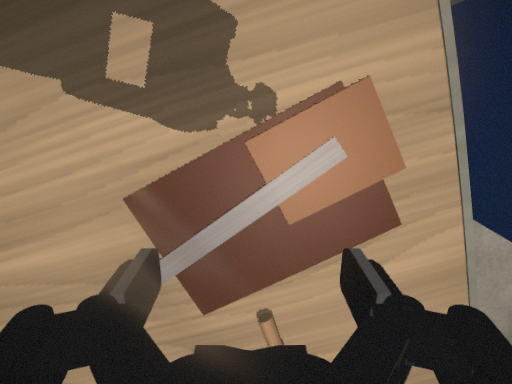

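```bash
python3 - <<'E'
import cv2
im=cv2.imread("pics/top0.png"); c=im[120:270,170:340]; cv2.imwrite("pics/top0c.png",cv2.resize(c,None,fx=4,fy=4,interpolation=cv2.INTER_CUBIC)[:600])
im=cv2.imread("pics/scene0.png"); c=im[130:300,120:320]; cv2.imwrite("pics/scene0c.png",cv2.resize(c,None,fx=3.5,fy=3.5,interpolation=cv2.INTER_CUBIC)[:600])
E
```

```text
(no output)
```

View pics/top0c.png

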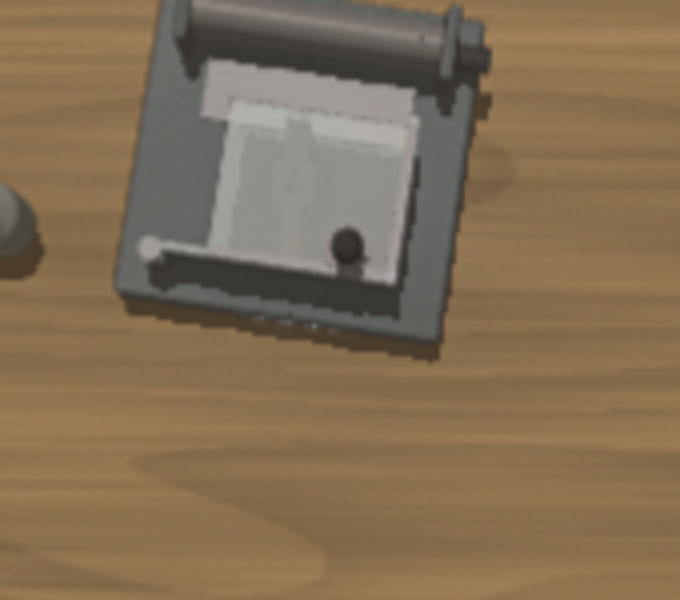

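View pics/scene0c.png

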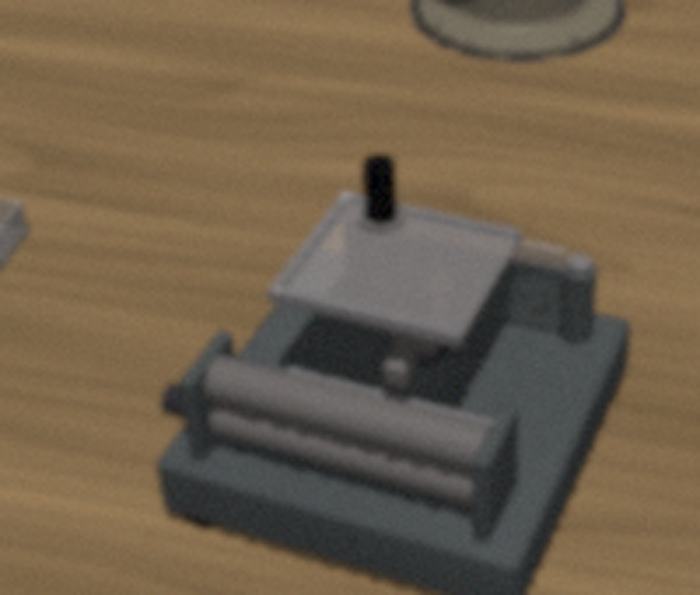

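```bash
cat > h.py <<'E'
from cell import manip
import cv2,numpy as np
np.set_printoptions(precision=4,suppress=True)
def Tcam(n,obs=None):
    c=manip.calibration(n)
    if n=="wrist":
        T=np.eye(4);T[:3,:3]=obs["tcp_rot"];T[:3,3]=obs["eef_pos"];return c,T@c["mount"]
    return c,c["extrinsics"]
def ray(n,px,obs=None):
    c,T=Tcam(n,obs)
    u=cv2.undistortPoints(np.array([[px]],float),c["K"],c["dist"])[0,0]
    return T[:3,3],T[:3,:3]@np.array([u[0],u[1],1.])
def atz(n,px,z,obs=None):
    o,d=ray(n,px,obs); return o+d*(z-o[2])/d[2]
def proj(n,P,obs=None):
    c,T=Tcam(n,obs); Ti=np.linalg.inv(T)
    r,_=cv2.Rodrigues(Ti[:3,:3]); p,_=cv2.projectPoints(np.array(P,float).reshape(-1,3),r,Ti[:3,3],c["K"],c["dist"]); return p[:,0]
def tri(obsl):
    A=np.zeros((3,3));b=np.zeros(3)
    for n,px in obsl:
        o,d=ray(n,px);d/=np.linalg.norm(d);M=np.eye(3)-np.outer(d,d);A+=M;b+=M@o
    return np.linalg.solve(A,b)
E
python3 - <<'E'
from h import *
print("handle top",atz("top",(170+347/4,120+243/4),.197))
print("handle scene top",atz("scene",(120+379/3.5,130+160/3.5),.197), "bot",atz("scene",(120+380/3.5,130+218/3.5),.145))
for z in (.13,.145,.172): print("hinge",z,atz("top",(207.5,182),z),atz("scene",(120+580/3.5,130+262/3.5),z))
print("hinge tri",tri([("top",(207.5,182)),("scene",(120+580/3.5,130+262/3.5))]))
for c in [(120,290),(440,335)]: print("corner",atz("top",(170+c[0]/4,120+c[1]/4),.06))
for c in [(175,495),(525,575),(628,322)]: print("scene corner",atz("scene",(120+c[0]/3.5,130+c[1]/3.5),.06))
print("screw top", atz("top",(170+293/4,120+180/4),.13), atz("scene",(120+398/3.5,130+365/3.5),.13))
print("bottle",atz("top",(168,176),.1),"tray",atz("top",(378,201),.02),"mallet",atz("top",(122,205),.03))
E
```

```text
handle top [0.6173 0.015  0.197 ]
handle scene top [0.6181 0.0155 0.197 ] bot [0.6189 0.0145 0.145 ]
hinge 0.13 [0.6182 0.1662 0.13  ] [0.621  0.1673 0.13  ]
hinge 0.145 [0.6167 0.1646 0.145 ] [0.6405 0.1698 0.145 ]
hinge 0.172 [0.6141 0.1617 0.172 ] [0.6755 0.1744 0.172 ]
hinge tri [0.6184 0.1667 0.1279]
corner [0.5904 0.1974 0.06  ]
corner [ 0.5574 -0.0625  0.06  ]
scene corner [ 0.8469 -0.0713  0.06  ]
scene corner [0.863  0.1739 0.06  ]
scene corner [0.5975 0.2038 0.06  ]
screw top [0.6725 0.0567 0.13  ] [0.7608 0.0653 0.13  ]
bottle [0.6385 0.2955 0.1   ] tray [ 0.5724 -0.3962  0.02  ] mallet [0.547  0.4621 0.03  ]
```

>>> send_rows --deltas '[-2.94,-1.66,0,0,0,0,-2.94,-1.66,0,0,0,0,-2.94,-1.66,0,0,0,0,-2.94,-1.66,0,0,0,0,-2.94,-1.66,0,0,0,0,-2.94,-1.66,0,0,0,0,-2.94,-1.66,0,0,0,0,-2.94,-1.66,0,0,0,0,-2.94,-1.66,0,0,0,0,-2.94,-1.66,0,0,0,0]' --grip 4.5 --grip_force 30

```text
clock: 0.98
eef_pos: [0.3857, 0.2578, 0.2313]
tcp_rot: [[-0.958, 0.288, -0.0], [0.288, 0.958, -0.0], [0.0, -0.0, -1.0]]
contact_force: [0.2, 0.9, 0.4]
opening: 0.045
```

>>> send_rows --deltas '[-2.94,-1.66,0,0,0,0,-2.94,-1.66,0,0,0,0,-2.94,-1.66,0,0,0,0,-2.94,-1.66,0,0,0,0,-2.94,-1.66,0,0,0,0,-2.94,-1.66,0,0,0,0,-2.94,-1.66,0,0,0,0,-2.94,-1.66,0,0,0,0,-2.4,-1.3,0,0,0,0,0,0,0,0,0,0.12]'

```text
clock: 1.82
eef_pos: [0.5934, 0.0413, 0.2301]
tcp_rot: [[-0.915, 0.403, -0.001], [0.403, 0.915, -0.001], [0.0, -0.001, -1.0]]
contact_force: [-0.3, 0.1, -0.7]
opening: 0.0451
```

>>> send_rows --deltas '[0,0,0,0,0,0.12,0,0,0,0,0,0.12,0,0,0,0,0,0.12,0,0,0,0,0,0.12,0,0,0,0,0,0.12,0,0,0,0,0,0.12,0,0,0,0,0,0.12,0,0,0,0,0,0.12,0,0,0,0,0,0.12,0,0,0,0,0,0]'

```text
clock: 2.65
eef_pos: [0.5911, 0.0451, 0.231]
tcp_rot: [[-0.075, 0.997, -0.001], [0.997, 0.075, 0.0], [0.0, -0.001, -1.0]]
contact_force: [-0.8, 0.4, -0.5]
opening: 0.0451
```

```bash
python3 - <<'E'
from h import *
o=manip.get_obs();print(o)
im=manip.camera("wrist");cv2.imwrite("pics/w1.png",im[:,:,::-1])
print(proj("wrist",[[.6177,.015,.197],[.6185,.1665,.145],[.68,.056,.13]],o))
E
```

```text
{'clock': 2.65, 'qpos': array([-0.1214,  0.4647,  1.2804,  0.    ,  1.3971, -0.1961]), 'qd': array([-0.0005, -0.0013, -0.0013, -0.0011, -0.0001, -0.2098]), 'tau': array([  0.0023, -48.7543, -26.5588,   0.0009,   0.0022,   1.7121]), 'eef_pos': array([0.5911, 0.0451, 0.231 ]), 'tcp_rot': array([[-0.0747,  0.9972, -0.0007],
       [ 0.9972,  0.0747,  0.0001],
       [ 0.0001, -0.0006, -1.    ]]), 'contact_force': array([-0.8258,  0.4056, -0.5008]), 'ft_torque': array([-0.0529,  0.0069, -0.0517]), 'opening': 0.045122916128140705}
[[288.1484 269.7497]
 [305.0457  27.6726]
 [359.9929 186.2949]]
```

View pics/w1.png

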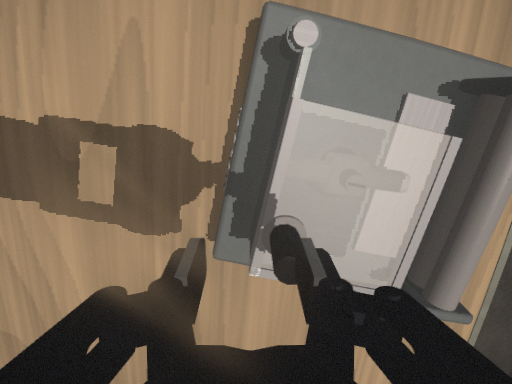

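>>> send_rows --deltas '[-1.6,1.2,0,0,0,0,-1.6,1.2,0,0,0,0,0,0,0,0,0,0.08,0,0,0,0,0,0]'

```text
clock: 3.03
eef_pos: [0.6178, 0.0144, 0.2307]
tcp_rot: [[0.001, 1.0, -0.001], [1.0, -0.001, 0.0], [0.0, -0.001, -1.0]]
contact_force: [-0.4, 0.5, -1.2]
opening: 0.0448
```

```bash
python3 - <<'E'
from h import *
o=manip.get_obs();print(o['eef_pos'],o['tcp_rot'],o['contact_force'])
im=manip.camera("wrist");cv2.imwrite("pics/w2.png",im[:,:,::-1])
print(proj("wrist",[[.6177,.015,.197],[.6185,.1665,.128],[.68,.056,.13]],o))
E
```

```text
[0.6178 0.0144 0.2307] [[ 0.0011  1.     -0.0008]
 [ 1.     -0.0011  0.0001]
 [ 0.0001 -0.0008 -1.    ]] [-0.405   0.4615 -1.2003]
[[250.1338 223.3015]
 [251.0418 -19.0834]
 [330.1619 140.2122]]
```

View pics/w2.png

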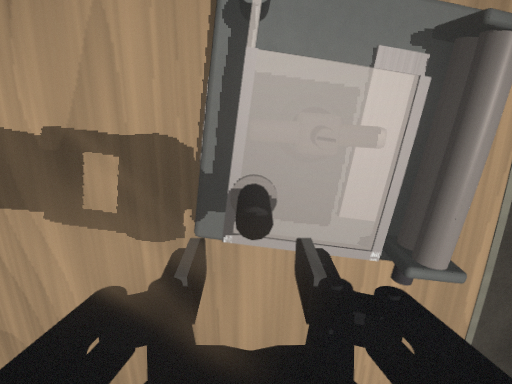

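>>> send_rows --deltas '[0,0,2.0,0,0,0,0,0,2.0,0,0,0,0,0,2.0,0,0,0,0,0,1.5,0,0,0,0,0,0,0,0,0]'

```text
clock: 3.5
eef_pos: [0.6159, 0.0158, 0.1532]
tcp_rot: [[-0.004, 1.0, -0.006], [1.0, 0.004, 0.001], [0.001, -0.006, -1.0]]
contact_force: [-0.3, 0.3, -0.8]
opening: 0.0453
```

```bash
python3 - <<'E'
import numpy as np
# arc rows: rotate by d per row about hinge clockwise; tool x initially +y (radial toward hinge), tool y = +x
h=np.array([.6185,.1665]);r=.1515
for d in (.06,.08,.1,.12):
    # pose: tcp = h - r*xt ; xt angle decreases by d
    xt=lambda a:np.array([np.cos(a),np.sin(a)])
    a0=np.pi/2
    p0=h-r*xt(a0);p1=h-r*xt(a0-d);dp=p1-p0
    X=xt(a0);Y=np.array([np.sin(a0),-np.cos(a0)])
    print(d,dp@X*100,dp@Y*100)
E
```

```text
0.06 0.02726181998165539 -0.9084546981635855
0.08 0.04845414951531727 -1.2107076136329664
0.1 0.07568689603791025 -1.512476262199447
0.12 0.1089491668139263 -1.8136399404271364
```

>>> send_rows --deltas '[0.05,-1.21,0,0,0,0.08,0.05,-1.21,0,0,0,0.08,0.05,-1.21,0,0,0,0.08,0.05,-1.21,0,0,0,0.08,0.05,-1.21,0,0,0,0.08,0.05,-1.21,0,0,0,0.08,0.05,-1.21,0,0,0,0.08,0.05,-1.21,0,0,0,0.08]'

```text
clock: 4.17
eef_pos: [0.5272, 0.0456, 0.1577]
tcp_rot: [[0.598, 0.801, 0.002], [0.801, -0.598, -0.0], [0.001, 0.002, -1.0]]
contact_force: [2.2, 0.2, 0.6]
opening: 0.0452
```

```bash
python3 - <<'E'
from h import *
o=manip.get_obs();print(o['eef_pos'],o['tcp_rot'],o['contact_force'],o['ft_torque'],o['qpos'])
im=manip.camera("wrist");cv2.imwrite("pics/w3.png",im[:,:,::-1])
E
```

```text
[0.5272 0.0456 0.1577] [[ 0.5984  0.8012  0.0023]
 [ 0.8012 -0.5984 -0.0003]
 [ 0.0012  0.0021 -1.    ]] [2.1531 0.1548 0.5625] [-0.0064 -0.1857  0.016 ] [-0.1353  0.3895  1.5917  0.      1.158   0.5062]
```

View pics/w3.png

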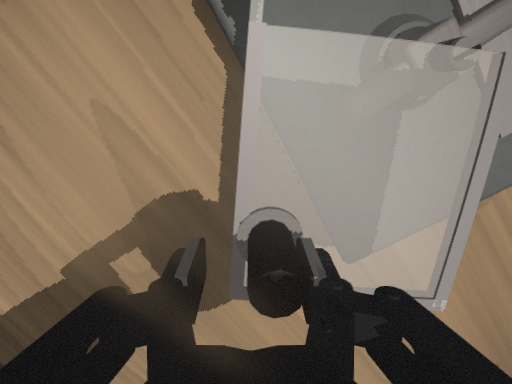

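>>> send_rows --deltas '[0.05,-1.21,0,0,0,0.08,0.05,-1.21,0,0,0,0.08,0.05,-1.21,0,0,0,0.08,0.05,-1.21,0,0,0,0.08,0.05,-1.21,0,0,0,0.08,0.05,-1.21,0,0,0,0.08,0.05,-1.21,0,0,0,0.08,0.05,-1.21,0,0,0,0.08]'

```text
clock: 4.88
eef_pos: [0.4731, 0.1238, 0.1575]
tcp_rot: [[0.958, 0.287, 0.002], [0.287, -0.958, -0.0], [0.002, 0.001, -1.0]]
contact_force: [1.6, -0.8, -1.1]
opening: 0.045
```

>>> send_rows --deltas '[0.05,-1.21,0,0,0,0.08,0.05,-1.21,0,0,0,0.08,0.05,-1.21,0,0,0,0.08,0.05,-1.21,0,0,0,0.08,0.05,-1.21,0,0,0,0.08,0.05,-1.21,0,0,0,0.08,0.02,-0.6,0,0,0,0.04,0,0,0,0,0,0,0,0,0,0,0,0]'

```text
clock: 5.63
eef_pos: [0.4709, 0.2013, 0.1569]
tcp_rot: [[0.975, -0.223, 0.001], [-0.223, -0.975, 0.0], [0.001, -0.0, -1.0]]
contact_force: [0.4, -0.1, -0.2]
opening: 0.0449
```

```bash
python3 - <<'E'
from h import *
o=manip.get_obs();print(o['eef_pos'],o['tcp_rot'],o['contact_force'],o['ft_torque'],o['qpos'])
im=manip.camera("wrist");cv2.imwrite("pics/w4.png",im[:,:,::-1])
im=manip.camera("top");c=im[100:280,160:360][:,:,::-1]; cv2.imwrite("pics/top4c.png",cv2.resize(c,None,fx=3.3,fy=3.3,interpolation=cv2.INTER_CUBIC))
E
```

```text
[0.4709 0.2013 0.1569] [[ 0.9747 -0.2234  0.0008]
 [-0.2234 -0.9747  0.0001]
 [ 0.0008 -0.0003 -1.    ]] [ 0.4199 -0.0821 -0.2026] [-0.0372 -0.04   -0.0077] [ 0.1749  0.3562  1.6426 -0.0001  1.1419  1.971 ]
```

View pics/w4.png

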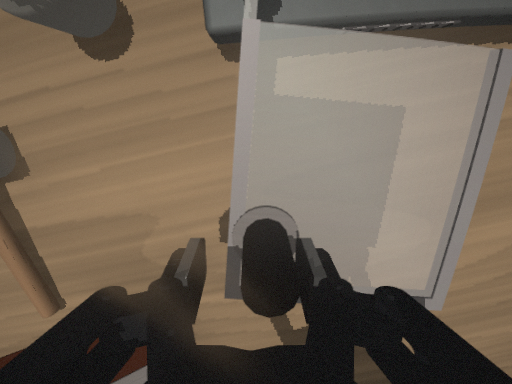

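View pics/top4c.png

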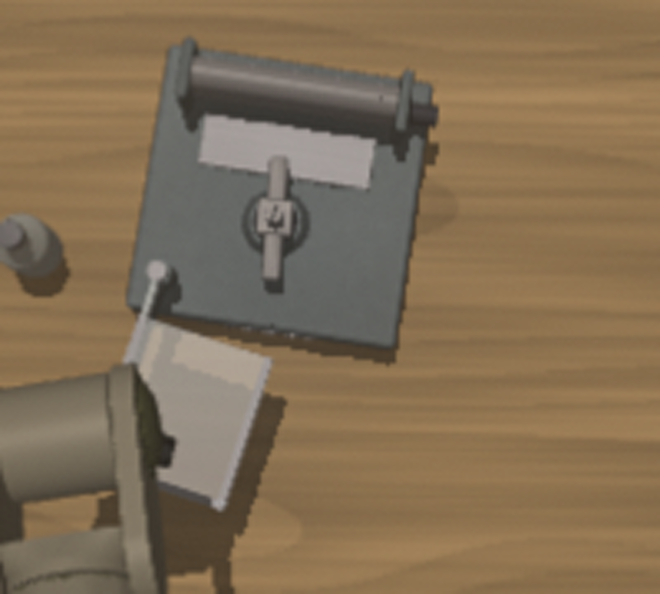

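>>> send_rows --deltas '[0,0,-2.5,0,0,0,0,0,-2.5,0,0,0,0,0,-2.5,0,0,0,0,0,-2.5,0,0,0,0,0,-1.5,0,0,0,0,0,0,0,0,0]'

```text
clock: 6.23
eef_pos: [0.4717, 0.2009, 0.2748]
tcp_rot: [[0.974, -0.227, 0.006], [-0.227, -0.974, 0.001], [0.006, -0.002, -1.0]]
contact_force: [-0.4, 0.0, 0.4]
opening: 0.0453
```

```bash
python3 - <<'E'
from h import *
f=lambda x,y,z:atz("top",(160+x/3.3,100+y/3.3),z)
a=f(278,158,.1);b=f(272,281,.1);print(a,b,(a+b)/2,np.linalg.norm(a-b),np.arctan2(*(a-b)[[1,0]]))
print("hub",f(274,219,.108),"screw",f(275,212,.13),"washer",f(276,221,.078))
print("hinge",f(156,270,.128),"corners",f(128,307,.06),f(395,345,.06),f(172,47,.06))
print(manip.get_obs()['eef_pos'],manip.get_obs()['qpos'])
E
```

```text
[0.7317 0.0551 0.1   ] [0.6126 0.059  0.1   ] [0.6721 0.0571 0.1   ] 0.11912843237409615 -0.03277656571074086
hub [0.6712 0.0579 0.108 ] screw [0.6749 0.0565 0.13  ] washer [0.6734 0.0566 0.078 ]
hinge [0.6189 0.1671 0.128 ] corners [0.5886 0.2013 0.06  ] [ 0.5548 -0.0616  0.06  ] [0.8505 0.1641 0.06  ]
[0.4717 0.2009 0.2748] [ 0.1738  0.2535  1.4625 -0.      1.4194  1.9735]
```

>>> send_rows --deltas '[2.86,1.18,0,0,0,0,2.86,1.18,0,0,0,0,2.86,1.18,0,0,0,0,2.86,1.18,0,0,0,0,2.86,1.18,0,0,0,0,2.86,1.18,0,0,0,0,2.86,1.18,0,0,0,0,2.86,1.18,0,0,0,0,0,0,0,0,0,-0.12,0,0,0,0,0,-0.12]' --grip 6.0

```text
clock: 7.07
eef_pos: [0.6725, 0.0552, 0.2687]
tcp_rot: [[1.0, 0.015, -0.003], [0.015, -1.0, 0.0], [-0.003, -0.0, -1.0]]
contact_force: [-0.8, 0.7, 0.7]
opening: 0.0599
```

>>> send_rows --deltas '[0,0,0,0,0,-0.12,0,0,0,0,0,-0.12,0,0,0,0,0,-0.12,0,0,0,0,0,-0.12,0,0,0,0,0,-0.12,0,0,0,0,0,-0.12,0,0,0,0,0,-0.12,0,0,0,0,0,-0.12,0,0,0,0,0,-0.12,0,0,0,0,0,-0.12]'

```text
clock: 7.9
eef_pos: [0.6716, 0.0565, 0.2701]
tcp_rot: [[0.347, 0.938, -0.002], [0.938, -0.347, 0.0], [-0.0, -0.002, -1.0]]
contact_force: [1.1, -0.7, -0.1]
opening: 0.06
```

>>> send_rows --deltas '[0,0,0,0,0,-0.12,0,0,0,0,0,-0.12,0,0,0,0,0,-0.12,0,0,0,0,0,-0.12,0,0,0,0,0,-0.12,0,0,0,0,0,-0.12,0,0,0,0,0,-0.12,0,0,0,0,0,-0.12,0,0,0,0,0,-0.12,0,0,0,0,0,-0.12]'

```text
clock: 8.73
eef_pos: [0.6717, 0.0566, 0.2701]
tcp_rot: [[-0.749, 0.663, -0.002], [0.663, 0.749, 0.0], [0.001, -0.001, -1.0]]
contact_force: [-0.4, 0.1, -0.6]
opening: 0.0598
```

>>> send_rows --deltas '[0,0,0,0,0,-0.12,0,0,0,0,0,-0.12,0,0,0,0,0,-0.12,0,0,0,0,0,-0.12,0,0,0,0,0,-0.12,0,0,0,0,0,-0.1,0,0,0,0,0,0,0,0,0,0,0,0]'

```text
clock: 9.4
eef_pos: [0.6717, 0.0567, 0.2705]
tcp_rot: [[-0.999, 0.034, -0.001], [0.034, 0.999, 0.0], [0.001, 0.0, -1.0]]
contact_force: [0.7, 0.2, 0.3]
opening: 0.0603
```

```bash
python3 - <<'E'
from h import *
o=manip.get_obs();print(o['eef_pos'],o['tcp_rot'],o['contact_force'],o['ft_torque'],o['qpos'],o['clock'])
im=manip.camera("wrist");cv2.imwrite("pics/w5.png",im[:,:,::-1])
print(proj("wrist",[[.673,.057,.13],[.673,.057,.108],[.733,.055,.1],[.613,.059,.1]],o))
im=manip.camera("top");c=im[100:280,160:360][:,:,::-1]; cv2.imwrite("pics/top5c.png",cv2.resize(c,None,fx=3.3,fy=3.3,interpolation=cv2.INTER_CUBIC))
E
```

```text
[0.6717 0.0567 0.2705] [[-0.9994  0.0343 -0.0012]
 [ 0.0343  0.9994  0.0001]
 [ 0.0012  0.0001 -1.    ]] [0.6876 0.2408 0.2652] [-0.0658  0.0275 -0.0302] [-0.0892  0.6502  0.8852 -0.      1.6074 -1.6257] 9.4
[[251.0929 180.6954]
 [251.017  174.8388]
 [251.0111 226.5837]
 [250.9669 113.0783]]
```

View pics/w5.png

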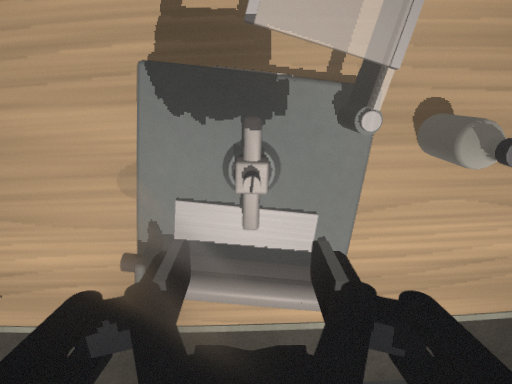

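View pics/top5c.png

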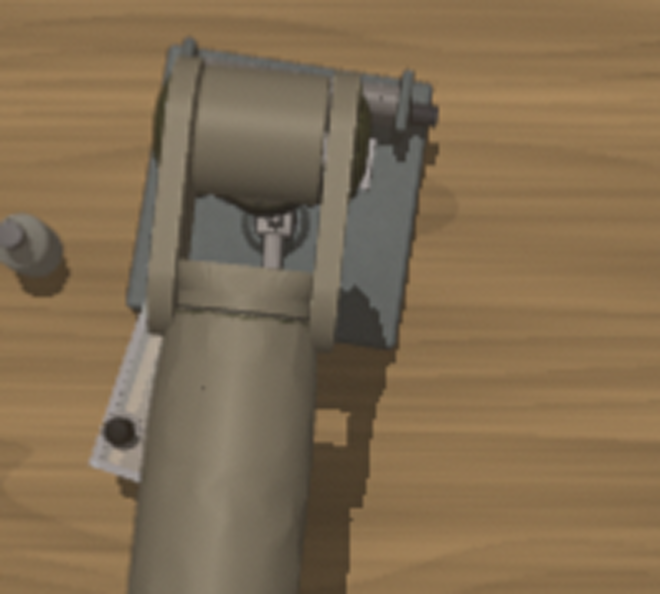

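```bash
python3 - <<'E'
import cv2
im=cv2.imread("pics/w5.png"); c=im[100:250,200:310]; cv2.imwrite("pics/w5c.png",cv2.resize(c,None,fx=4,fy=4,interpolation=cv2.INTER_CUBIC))
E
```

```text
(no output)
```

View pics/w5c.png

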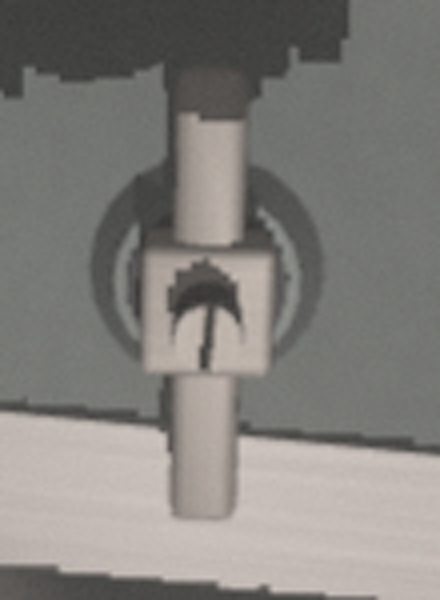

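>>> send_rows --deltas '[-0.33,0.09,0,0,0,0.01,0,0,2.5,0,0,0,0,0,2.5,0,0,0,0,0,2.5,0,0,0,0,0,2.5,0,0,0,0,0,0,0,0,0,0,0,0,0,0,0]'

```text
clock: 10.08
eef_pos: [0.6751, 0.0578, 0.1709]
tcp_rot: [[-0.999, 0.043, -0.002], [0.043, 0.999, 0.0], [0.002, 0.0, -1.0]]
contact_force: [-0.6, -0.3, 1.0]
opening: 0.06
```

```bash
python3 - <<'E'
from h import *
o=manip.get_obs();print(o['eef_pos'],o['tcp_rot'],o['contact_force'],o['ft_torque'],o['qpos'],o['clock'])
im=manip.camera("wrist");cv2.imwrite("pics/w6.png",im[:,:,::-1])
print(proj("wrist",[[.675,.0575,.13],[.675,.0575,.108],[.733,.055,.1],[.613,.059,.1]],o))
E
```

```text
[0.6751 0.0578 0.1709] [[-0.9991  0.0428 -0.0019]
 [ 0.0428  0.9991  0.0001]
 [ 0.0019  0.     -1.    ]] [-0.6066 -0.3024  1.0315] [-0.0159  0.0034  0.0206] [-0.087   0.7035  1.048  -0.      1.392  -1.6151] 10.0833
[[250.5453 220.7775]
 [250.4893 208.5728]
 [250.4354 274.4326]
 [248.7576 117.1374]]
```

View pics/w6.png

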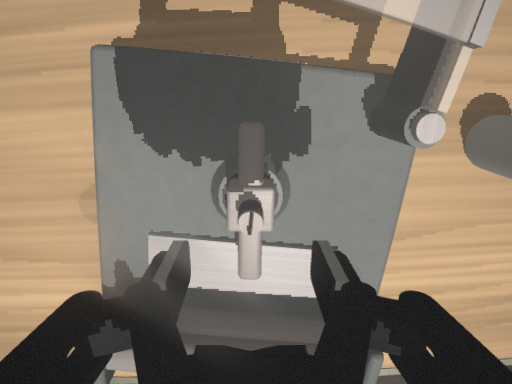

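>>> send_rows --deltas '[0,0,2.0,0,0,0,0,0,2.0,0,0,0,0,0,2.0,0,0,0,0,0,1.5,0,0,0,0,0,1.1,0,0,0,0,0,0,0,0,0]'

```text
clock: 10.63
eef_pos: [0.6751, 0.0578, 0.0846]
tcp_rot: [[-0.999, 0.042, -0.001], [0.042, 0.999, 0.0], [0.001, 0.0, -1.0]]
contact_force: [-0.3, -0.1, -0.1]
opening: 0.0601
```

>>> send_rows --deltas '[0,0,0,0,0,0,0,0,0,0,0,0,0,0,0,0,0,0,0,0,0,0,0,0,0,0,0,0,0,0]' --grip 0 --grip_force 80

```text
clock: 11.05
eef_pos: [0.6761, 0.0578, 0.0875]
tcp_rot: [[-0.999, 0.042, 0.003], [0.042, 0.999, -0.0], [-0.003, 0.0, -1.0]]
contact_force: [-0.7, -0.0, 5.9]
opening: 0.0321
```

```bash
python3 - <<'E'
from h import *
o=manip.get_obs();print(o)
im=manip.camera("wrist");cv2.imwrite("pics/w7.png",im[:,:,::-1])
E
```

```text
{'clock': 11.05, 'qpos': array([-0.087 ,  0.7752,  1.1429,  0.0002,  1.22  , -1.6157]), 'qd': array([ 0.0003, -0.0002, -0.0001, -0.0008, -0.0005, -0.001 ]), 'tau': array([ -0.0858, -55.2871, -23.0361,  -0.1864,  -0.3019,  -0.2554]), 'eef_pos': array([0.6761, 0.0578, 0.0875]), 'tcp_rot': array([[-0.9991,  0.0422,  0.0035],
       [ 0.0422,  0.9991, -0.0001],
       [-0.0035,  0.0001, -1.    ]]), 'contact_force': array([-0.7341, -0.0221,  5.9112]), 'ft_torque': array([ 0.0882,  0.2014, -0.2571]), 'opening': 0.03207639856971982}
```

View pics/w7.png

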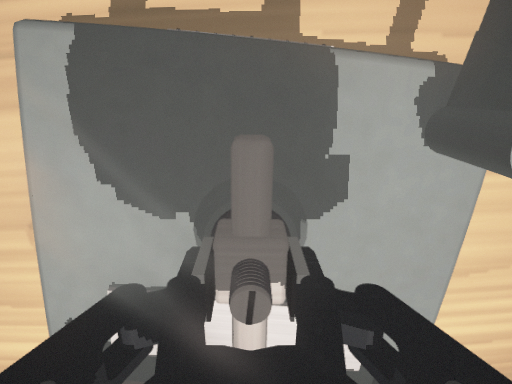

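>>> send_rows --deltas '[0,0,-0.2,0,0,0,0,0,0,0,0,0.05,0,0,0,0,0,0.05,0,0,0,0,0,0.05,0,0,0,0,0,0.05]'

```text
clock: 11.52
eef_pos: [0.676, 0.0579, 0.0877]
tcp_rot: [[-0.971, 0.241, 0.003], [0.241, 0.971, -0.0], [-0.003, 0.001, -1.0]]
contact_force: [4.8, 1.0, -3.7]
opening: 0.0324
```

```bash
cat > st.py <<'E'
from h import *
o=manip.get_obs();R=o['tcp_rot']
print("clock",o['clock'],"pos",o['eef_pos'],"psi",round(np.arctan2(R[1,1],R[0,1]),4),"F",o['contact_force'],"T",o['ft_torque'],"tau6",round(o['tau'][5],3),"q6",round(o['qpos'][5],3),"qd6",round(o['qd'][5],3),"open",round(o['opening'],4))
E
python3 st.py
```

```text
clock 11.5167 pos [0.676  0.0579 0.0877] psi 1.3273 F [ 4.8208  1.0279 -3.7398] T [ 0.1024 -0.8853  0.3198] tau6 -0.433 q6 -1.414 qd6 0.595 open 0.0324
```

>>> send_rows --deltas '[0,0,0,0,0,0.06,0,0,0,0,0,0.06,0,0,0,0,0,0.06,0,0,0,0,0,0.06,0,0,0,0,0,0.06,0,0,0,0,0,0.06,0,0,0,0,0,0.06,0,0,0,0,0,0.06,0,0,0,0,0,0.06,0,0,0,0,0,0.06]'

```text
clock: 12.35
eef_pos: [0.6762, 0.0582, 0.0878]
tcp_rot: [[-0.665, 0.747, 0.003], [0.747, 0.665, 0.0], [-0.002, 0.003, -1.0]]
contact_force: [6.1, 1.4, -4.9]
opening: 0.0327
```

```bash
python3 st.py; python3 - <<'E'
from h import *
im=manip.camera("wrist");cv2.imwrite("pics/w8.png",im[:,:,::-1])
E
```

```text
clock 12.35 pos [0.6762 0.0582 0.0878] psi 0.727 F [ 6.0792  1.4056 -4.9134] T [ 0.2703 -0.9887  0.3043] tau6 -0.588 q6 -0.814 qd6 0.716 open 0.0327
```

View pics/w8.png

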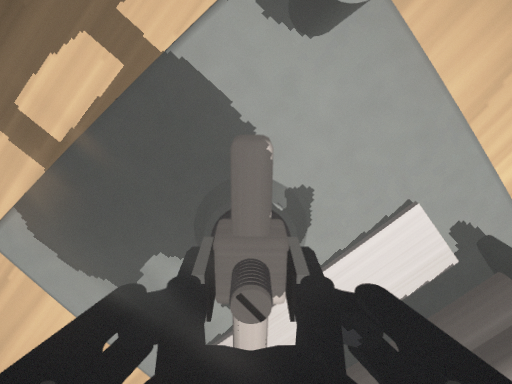

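>>> send_rows --deltas '[0,0,0,0,0,0.05,0,0,0,0,0,0.05,0,0,0,0,0,0.05,0,0,0,0,0,0.05,0,0,0,0,0,0.05,0,0,0,0,0,0.05,0,0,0,0,0,0.05,0,0,0,0,0,0.05]'

```text
clock: 13.07
eef_pos: [0.6763, 0.0583, 0.0877]
tcp_rot: [[-0.322, 0.947, 0.004], [0.947, 0.322, 0.0], [-0.001, 0.004, -1.0]]
contact_force: [7.1, 2.4, -4.8]
opening: 0.0324
```

```bash
python3 st.py
```

```text
clock 13.0667 pos [0.6763 0.0583 0.0877] psi 0.3275 F [ 7.0759  2.3863 -4.8156] T [ 0.3493 -1.1909  0.3391] tau6 -0.429 q6 -0.414 qd6 0.597 open 0.0324
```

>>> send_rows --deltas '[0,0,0,0,0,0.05,0,0,0,0,0,0.05,0,0,0,0,0,0.05,0,0,0,0,0,0.05,0,0,0,0,0,0.05,0,0,0,0,0,0.05]'

```text
clock: 13.57
eef_pos: [0.6765, 0.0583, 0.0877]
tcp_rot: [[-0.028, 1.0, 0.004], [1.0, 0.028, 0.0], [0.0, 0.004, -1.0]]
contact_force: [8.5, 2.0, -5.0]
opening: 0.0324
```

```bash
python3 st.py
```

```text
clock 13.5667 pos [0.6765 0.0583 0.0877] psi 0.0276 F [ 8.465   1.9885 -4.9957] T [ 0.3422 -1.2909  0.3327] tau6 -0.429 q6 -0.114 qd6 0.595 open 0.0324
```

>>> send_rows --deltas '[0,0.1,0,0,0,0.05,0,0,0,0,0,0.05,0,0,0,0,0,0.05,0,0,0,0,0,0.05,0,0,0,0,0,0.05,0,0,0,0,0,0.05]'

```text
clock: 14.07
eef_pos: [0.6767, 0.0583, 0.0877]
tcp_rot: [[0.269, 0.963, 0.002], [0.963, -0.269, 0.0], [0.001, 0.002, -1.0]]
contact_force: [3.5, 2.4, -3.1]
opening: 0.0322
```

```bash
python3 st.py
```

```text
clock 14.0667 pos [0.6767 0.0583 0.0877] psi -0.2724 F [ 3.5246  2.3949 -3.073 ] T [ 0.279  -0.502   0.3495] tau6 -0.432 q6 0.186 qd6 0.597 open 0.0322
```

Total 1.8 rad turned; not yet met.

>>> send_rows --deltas '[0,0,0,0,0,0.05,0,0,0,0,0,0.05,0,0,0,0,0,0.05,0,0,0,0,0,0.05,0,0,0,0,0,0.05,0,0,0,0,0,0.05]'

```text
clock: 14.57
eef_pos: [0.6769, 0.0582, 0.0877]
tcp_rot: [[0.542, 0.841, 0.002], [0.841, -0.542, 0.0], [0.001, 0.002, -1.0]]
contact_force: [5.0, 1.1, -3.7]
opening: 0.0323
```

```bash
python3 st.py
```

```text
clock 14.5667 pos [0.6769 0.0582 0.0877] psi -0.5725 F [ 5.0196  1.0596 -3.6657] T [ 0.234  -0.6596  0.3894] tau6 -0.432 q6 0.486 qd6 0.596 open 0.0323
```

>>> send_rows --deltas '[0,0,0,0,0,0.05,0,0,0,0,0,0.05,0,0,0,0,0,0.05,0,0,0,0,0,0.05]'

```text
clock: 14.9
eef_pos: [0.677, 0.0581, 0.0877]
tcp_rot: [[0.698, 0.716, 0.002], [0.716, -0.698, 0.0], [0.002, 0.002, -1.0]]
contact_force: [6.6, 1.6, -4.4]
opening: 0.0324
```

```bash
python3 st.py
```

```text
clock 14.9 pos [0.677  0.0581 0.0877] psi -0.7722 F [ 6.6121  1.6206 -4.437 ] T [ 0.2102 -0.7119  0.4964] tau6 -0.281 q6 0.686 qd6 0.595 open 0.0324
```

>>> send_rows --deltas '[0,0,0,0,0,0.04,0,0,0,0,0,0.04,0,0,0,0,0,0]'

```text
clock: 15.15
eef_pos: [0.677, 0.0581, 0.0877]
tcp_rot: [[0.753, 0.658, 0.003], [0.658, -0.753, 0.0], [0.002, 0.002, -1.0]]
contact_force: [4.6, 1.1, -2.9]
opening: 0.0328
```

```bash
python3 st.py
```

```text
clock 15.15 pos [0.677  0.0581 0.0877] psi -0.8524 F [ 4.5731  1.1407 -2.9398] T [ 0.2261 -0.7238 -0.0712] tau6 0.527 q6 0.766 qd6 -0.046 open 0.0328
```

>>> send_rows --deltas '[0,0,0,0,0,0.04,0,0,0,0,0,0.04]'

```text
clock: 15.32
eef_pos: [0.677, 0.058, 0.0877]
tcp_rot: [[0.803, 0.597, 0.003], [0.597, -0.803, -0.0], [0.002, 0.002, -1.0]]
contact_force: [5.0, 0.7, -3.1]
opening: 0.0323
```

```bash
python3 st.py
```

```text
clock 15.3167 pos [0.677  0.058  0.0877] psi -0.9316 F [ 4.9546  0.7215 -3.1104] T [ 0.1762 -0.8225  0.5619] tau6 -0.137 q6 0.845 qd6 0.482 open 0.0323
```

>>> send_rows --deltas '[0,0,0,0,0,0.03,0,0,0,0,0,0.03]'

```text
clock: 15.48
eef_pos: [0.677, 0.058, 0.0877]
tcp_rot: [[0.837, 0.548, 0.003], [0.548, -0.837, -0.0], [0.002, 0.002, -1.0]]
contact_force: [6.0, 1.2, -4.2]
opening: 0.0324
```

```bash
python3 st.py
```

```text
clock 15.4833 pos [0.677  0.058  0.0877] psi -0.9912 F [ 5.975   1.1626 -4.2044] T [ 0.1425 -0.7525  0.592 ] tau6 0.134 q6 0.905 qd6 0.354 open 0.0324
```

>>> send_rows --deltas '[0,0,0,0,0,0.03,0,0,0,0,0,0.02]'

```text
clock: 15.65
eef_pos: [0.677, 0.058, 0.0877]
tcp_rot: [[0.863, 0.505, 0.003], [0.505, -0.863, -0.0], [0.002, 0.001, -1.0]]
contact_force: [5.9, 0.4, -4.2]
opening: 0.032
```

```bash
python3 st.py
```

```text
clock 15.65 pos [0.677  0.058  0.0877] psi -1.0412 F [ 5.922   0.4308 -4.1541] T [ 0.1935 -0.7758  0.5802] tau6 0.416 q6 0.955 qd6 0.225 open 0.032
```

>>> send_rows --deltas '[0,0,0,0,0,0.02,0,0,0,0,0,0.02]'

```text
clock: 15.82
eef_pos: [0.6771, 0.0579, 0.0877]
tcp_rot: [[0.882, 0.471, 0.003], [0.471, -0.882, -0.0], [0.002, 0.001, -1.0]]
contact_force: [5.6, 0.4, -4.0]
opening: 0.0321
```

```bash
python3 st.py; python3 - <<'E'
from h import *
im=manip.camera("wrist");cv2.imwrite("pics/w9.png",im[:,:,::-1])
E
```

```text
clock 15.8167 pos [0.6771 0.0579 0.0877] psi -1.0806 F [ 5.625   0.3717 -3.9927] T [ 0.1849 -0.7558  0.5577] tau6 0.304 q6 0.994 qd6 0.237 open 0.0321
```

View pics/w9.png

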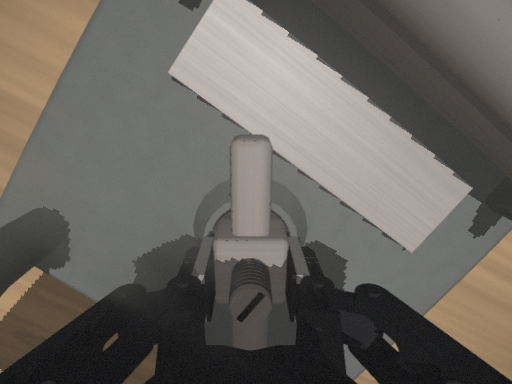

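>>> send_rows --deltas '[0,0,0,0,0,0.02,0,0,0,0,0,0.02]'

```text
clock: 16.03
eef_pos: [0.6771, 0.0579, 0.0877]
tcp_rot: [[0.9, 0.435, 0.003], [0.435, -0.9, -0.0], [0.002, 0.001, -1.0]]
contact_force: [6.4, 0.8, -3.9]
opening: 0.032
```

```bash
python3 st.py
```

```text
clock 16.0333 pos [0.6771 0.0579 0.0877] psi -1.1205 F [ 6.4009  0.8037 -3.8834] T [ 0.1306 -0.8263  0.6269] tau6 0.287 q6 1.034 qd6 0.241 open 0.032
```

>>> send_rows --deltas '[0,0,0,0,0,0.02,0,0,0,0,0,0.01]'

```text
clock: 16.2
eef_pos: [0.6771, 0.0579, 0.0877]
tcp_rot: [[0.913, 0.408, 0.003], [0.408, -0.913, -0.0], [0.002, 0.001, -1.0]]
contact_force: [5.7, 0.6, -3.4]
opening: 0.0321
```

```bash
python3 st.py
```

```text
clock 16.2 pos [0.6771 0.0579 0.0877] psi -1.1506 F [ 5.6631  0.5695 -3.3877] T [ 0.1287 -0.7922  0.6339] tau6 0.614 q6 1.064 qd6 0.105 open 0.0321
```

>>> send_rows --deltas '[0,0,0,0,0,0.02,0,0,0,0,0,0.01]'

```text
clock: 16.37
eef_pos: [0.6771, 0.0579, 0.0877]
tcp_rot: [[0.925, 0.38, 0.003], [0.38, -0.925, -0.0], [0.002, 0.001, -1.0]]
contact_force: [5.7, -0.0, -4.1]
opening: 0.0325
```

```bash
python3 st.py
```

```text
clock 16.3667 pos [0.6771 0.0579 0.0877] psi -1.1806 F [ 5.7244 -0.0226 -4.0807] T [ 0.0766 -0.7305  0.6774] tau6 0.607 q6 1.094 qd6 0.107 open 0.0325
```

>>> send_rows --deltas '[0,0,0,0,0,0.01,0,0,0,0,0,0.01]'

```text
clock: 16.53
eef_pos: [0.6771, 0.0579, 0.0877]
tcp_rot: [[0.932, 0.362, 0.003], [0.362, -0.932, -0.0], [0.002, 0.001, -1.0]]
contact_force: [6.5, 0.4, -3.9]
opening: 0.0323
```

```bash
python3 st.py
```

```text
clock 16.5333 pos [0.6771 0.0579 0.0877] psi -1.2001 F [ 6.4614  0.3545 -3.9421] T [ 0.1557 -0.7936  0.6656] tau6 0.542 q6 1.113 qd6 0.115 open 0.0323
```

>>> send_rows --deltas '[0,0,0,0,0,0.01,0,0,0,0,0,0.01]'

```text
clock: 16.7
eef_pos: [0.6771, 0.0579, 0.0877]
tcp_rot: [[0.939, 0.344, 0.003], [0.344, -0.939, -0.0], [0.002, 0.001, -1.0]]
contact_force: [5.9, 0.2, -4.3]
opening: 0.0324
```

```bash
python3 st.py
```

```text
clock 16.7 pos [0.6771 0.0579 0.0877] psi -1.22 F [ 5.9311  0.2479 -4.3304] T [ 0.1373 -0.7602  0.755 ] tau6 0.593 q6 1.133 qd6 0.119 open 0.0324
```

>>> send_rows --deltas '[0,0,0,0,0,0.01]'

```text
clock: 16.78
eef_pos: [0.6771, 0.0578, 0.0877]
tcp_rot: [[0.942, 0.334, 0.003], [0.334, -0.942, -0.0], [0.002, 0.001, -1.0]]
contact_force: [6.0, -0.1, -3.8]
opening: 0.0322
```

```bash
python3 st.py;  python3 - <<'E'
from h import *
im=manip.camera("wrist");cv2.imwrite("pics/w10.png",im[:,:,::-1])
c=im[200:350,190:310][:,:,::-1];cv2.imwrite("pics/w10c.png",cv2.resize(c,None,fx=4,fy=4,interpolation=cv2.INTER_CUBIC))
E
```

```text
clock 16.7833 pos [0.6771 0.0578 0.0877] psi -1.23 F [ 6.03   -0.0699 -3.8323] T [ 0.1366 -0.8258  0.7435] tau6 0.62 q6 1.143 qd6 0.118 open 0.0322
```

View pics/w10c.png

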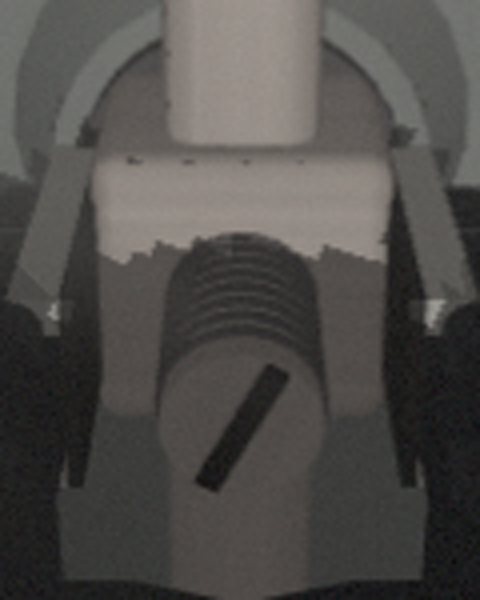

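>>> send_rows --deltas '[0,0,0,0,0,0.01]'

```text
clock: 16.92
eef_pos: [0.6771, 0.0578, 0.0877]
tcp_rot: [[0.946, 0.325, 0.003], [0.325, -0.946, -0.0], [0.002, 0.001, -1.0]]
contact_force: [6.5, -0.7, -4.0]
opening: 0.0324
```

```bash
python3 st.py
```

```text
clock 16.9167 pos [0.6771 0.0578 0.0877] psi -1.2395 F [ 6.4994 -0.6693 -4.0212] T [ 0.1125 -0.8653  0.7849] tau6 0.569 q6 1.153 qd6 0.128 open 0.0324
```

>>> send_rows --deltas '[0,0,0,0,0,0.01]'

```text
clock: 17.0
eef_pos: [0.6771, 0.0578, 0.0877]
tcp_rot: [[0.949, 0.315, 0.003], [0.315, -0.949, -0.0], [0.003, 0.001, -1.0]]
contact_force: [6.8, 0.4, -3.3]
opening: 0.0328
```

```bash
python3 st.py
```

```text
clock 17.0 pos [0.6771 0.0578 0.0877] psi -1.2498 F [ 6.8404  0.4456 -3.3403] T [ 0.1579 -0.8252  0.8918] tau6 0.66 q6 1.163 qd6 0.119 open 0.0328
```

>>> send_rows --deltas '[0,0,0,0,0,0,0,0,0,0,0,0,0,0,0,0,0,0,0,0,0,0,0,0]' --grip 6.0

```text
clock: 17.33
eef_pos: [0.6762, 0.0578, 0.0877]
tcp_rot: [[0.949, 0.314, 0.0], [0.314, -0.949, -0.0], [0.0, 0.0, -1.0]]
contact_force: [0.3, 0.2, -0.5]
opening: 0.0599
```

>>> send_rows --deltas '[0,0,-1.5,0,0,0,0,0,-2.5,0,0,0,0,0,-2.5,0,0,0,0,0,-2.5,0,0,0,0,0,0,0,0,0]'

```text
clock: 17.75
eef_pos: [0.678, 0.0577, 0.1834]
tcp_rot: [[0.949, 0.314, 0.009], [0.315, -0.949, -0.001], [0.008, 0.004, -1.0]]
contact_force: [0.8, -0.1, 1.9]
opening: 0.0603
```

```bash
python3 st.py;  python3 - <<'E'
from h import *
im=manip.camera("wrist");cv2.imwrite("pics/w11.png",im[:,:,::-1])
c=im[150:270,190:310][:,:,::-1];cv2.imwrite("pics/w11c.png",cv2.resize(c,None,fx=4,fy=4,interpolation=cv2.INTER_CUBIC))
E
```

```text
clock 17.75 pos [0.678  0.0577 0.1834] psi -1.2509 F [ 0.7579 -0.1124  1.9089] T [ 0.0185 -0.0074 -0.0384] tau6 0.001 q6 1.164 qd6 0.001 open 0.0603
```

View pics/w11.png

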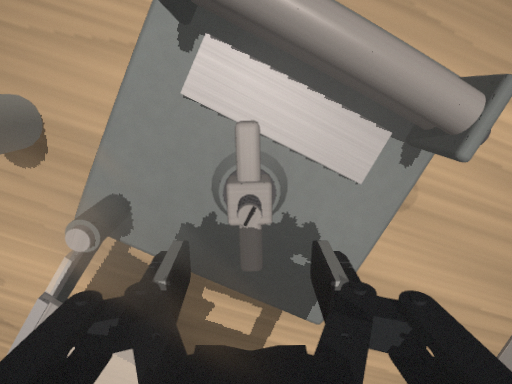

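View pics/w11c.png

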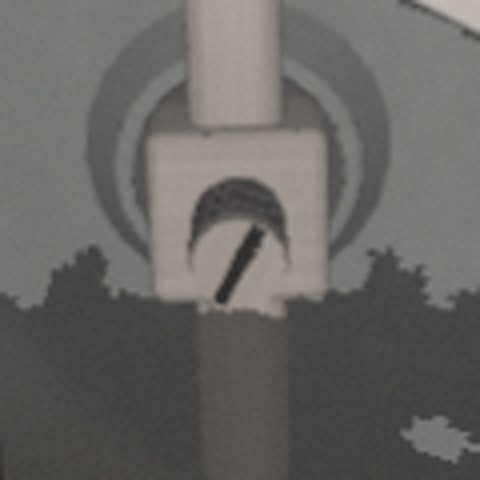

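```bash
python3 - <<'E'
from h import *
o=manip.get_obs()
# wing edges at tip top: use centre of wing tips
a=atz("wrist",(247.5,124),.104,o);b=atz("wrist",(251.5,269),.104,o)
d=a-b;print(a,b,np.linalg.norm(d),"nut x yaw",np.arctan2(d[1],d[0]),"tool x yaw",np.arctan2(o['tcp_rot'][1,0],o['tcp_rot'][0,0]))
im=manip.camera("top");c=im[100:280,90:400][:,:,::-1]; cv2.imwrite("pics/top11c.png",cv2.resize(c,None,fx=2.5,fy=2.5,interpolation=cv2.INTER_CUBIC))
c=cv2.imread("pics/w11.png")[110:285,200:300];cv2.imwrite("pics/w11d.png",cv2.resize(c,None,fx=3.4,fy=3.4,interpolation=cv2.INTER_CUBIC))
E
```

```text
[0.7309 0.0767 0.104 ] [0.6241 0.0383 0.104 ] 0.11343574910363122 nut x yaw 0.34534467588031076 tool x yaw 0.3199004511604303
```

View pics/w11d.png

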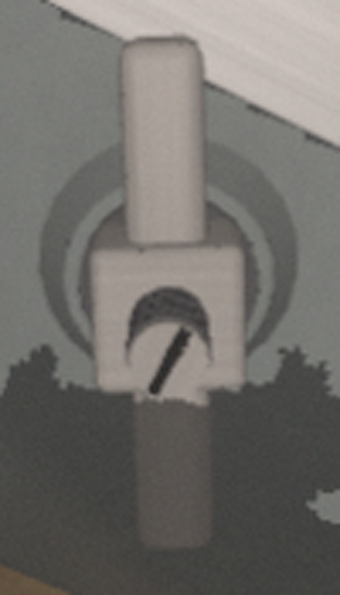

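View pics/top11c.png

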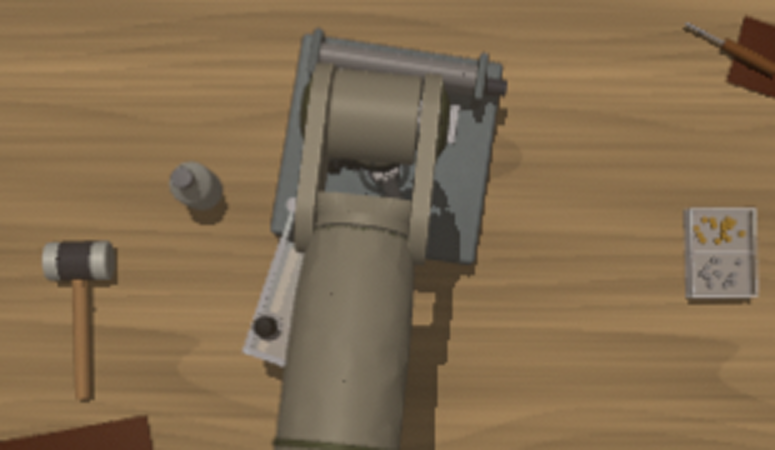

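```bash
python3 st.py; python3 -c "
from cell import manip
print(manip.job_done())"
```

```text
clock 17.85 pos [0.6764 0.0578 0.1782] psi -1.2509 F [-0.2424 -0.8553 -0.4575] T [-0.0035 -0.0053 -0.0212] tau6 -0.0 q6 1.164 qd6 0.001 open 0.0598
the job is handed in; nothing more can be done
None
```

I swung the guard open to about 1.75 rad by its handle, then turned the jam nut about 2.75 rad clockwise until it came up hard. I handed the job in at 17.85 s; no verdict was reported.

- **Nut:** The turning torque was about 0.33 N m while free and climbed through 0.5–0.67 N m on the washer. It then rose steeply to 0.89 N m, below the 1.3 N m at which the screw bush gives way. After release the nut sits about 0.03 rad behind the gripper's last angle, so I judge the washer flat, at about 0.4 rad.
- **Screw:** In the last close-up before the final 0.02 rad of turning, the screw's slot was still at its starting angle. The pictures after release show no sign of it turning; I did not measure the angle again.
- **Guard and bystanders:** The last top picture shows the guard still open and the mallet, rivet tray and bottle in place by eye.
- **Clearance:** The gripper is open, about 5 cm above the screw, and the force readings are near zero.

The wrist torque readings scattered by about 0.03 N m, so the angle at which the washer was met is only approximate (about 2.1–2.3 rad of turn). No check contradicted the result.

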